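# Pin the staining carousel

### The arm

A 6-joint arm with a two-finger parallel gripper is mounted at the origin on the work surface. World frame = base frame: x ahead of the robot, y to its left, z up, the work surface at z = 0. Lengths are in m, angles in rad, forces in N, time in s.
With the tool pointing down it reaches from about 0.225 to 0.875 m from the base axis. Payload 3.4 kg.
Tool frame: the origin (TCP) lies between the finger pads; the fingertips stand 8 mm ahead of it and the grasp point (between the pads) lies 11 mm behind it; z points along the fingers, y is the line along which they close (so a half turn about z gives the same grasp; the last joint's range is limited). The gripper opens to 85 mm and grips with 20 to 120 N. Pads are 22 mm wide; open, the fingers measure 114 mm over their backs; the gripper's body (76 mm by 85 mm) begins 54 mm behind the grasp point. The pads swing forward as they close: fully open they stand 13 mm farther back than shut.
Start: joints at [1.067, 0.276, 1.505, -0, 1.361, -0.121], TCP at [0.215, 0.533, 0.239] pointing down, gripper open.
Joint ranges: [-2.89, 2.89], [-0.75, 2.08], [0.22, 2.7], [-1.18, 4.32], [0.11, 2.71], [-2.7, 2.7]. Speed limits (rad/s): [2.57, 2.57, 3.14, 3.14, 3.14, 3.14].

### API

Orientations are given as a unit quaternion [w, x, y, z].
In Python, from rig import manip, optics, finder gives the robot as it stands.
- The arm moves only by the tool servo_tool, never from a script. Its argument "increments" is a list of rows, each a list of 7 numbers: the shift along the tool's x, y, z in cm, then the turn, a rotation vector about the tool's x, y, z in degrees, then the closure, from -1 (fully open) to 1 (shut). In form: [[x, y, z, rx, ry, rz, gripper], ...]. A call has exactly 5 rows; each row shifts and turns the commanded pose from where the row before left it, along the tool's axes as they then stand; what a row does not reach is not made up. A row lasts 1/10 s, in which the tool goes at most 50 mm and 8.59 degrees, less where a joint would pass 70% of its speed; a pose out of reach is approached as far as the arm can. A call is refused whole if a number of a shift passes 5 or a number of a turn 8.59, either way. A call with a gripper value outside its range is refused whole. The fingers move at their own pace and stop on an object; "squeeze" is the grip in N (left out, the last holds). Time passes only in rows, so rows that do not move let the fingers close, or fill a call up. It gives the time, the measured TCP pose, the force, the opening and the grip force at its end, in the units of the state.
- manip.get_state(): the state, without advancing time (a new reading comes with each control period).
- optics.get_image(name): name is "scene" or "top"; returns the picture (420x560x3 uint8, red, green, blue); there is no depth.
- optics.get_calibration(name): a dict with "fov_y" (degrees; the focal length in pixels is half the picture's height over the tangent of half this angle, whatever the lens; pixels are square), "cx", "cy" (the principal point, pixels), "world_to_cam" (4x4, takes a point from world to camera coordinates). Camera axes: x right, y down, z forward; pixel columns grow to the right and rows downward; lengths in m; the calibration is good to about 2 mm. A picture is of the moment at which its call begins. get_calibration takes no time and is no camera call.
- manip.sign_off(): hands the job in; it is judged then, once.
Trained networks look in the newest picture that a camera, given by its name, has taken for a name from the list of things; names that differ only in an ending like _2 or _b are one class to them, and where a whole thing is asked for, a point or a joint stands for the part that bears it (a point fixed in the world has none). Each returns a list of dicts, best first, with "p" (0 to 1); they miss things now and then, are a little off and sometimes report something else, mostly with a low value. They report only what shows in the picture. A call takes as long as a camera call. They do not tell look-alikes from the thing itself.
- finder.silhouettes(label, camera): "region" (420x560 bool, what is visible of it) and "box" ([centre column, centre row, width, height] in pixels, round what is visible of it).
- finder.tip_of(label, camera): "at" ([column, row] in pixels: a listed point, or the origin of a listed thing).
The state is a dict: "clock": time; "qpos": joint angles; "qd": joint speeds; "effort": joint torques, N m; "position": TCP position; "ee_rot": TCP orientation; "contact_force": force on the tool from outside, world axes, zero at the start; "moment": the same for the moment, N m; "width": finger opening in m; "gripper_force": force on a finger pad.
Only numpy, scipy, OpenCV 4.12 (cv2) and the standard library are available. Lean on these libraries where they do the work, as an engineer would, in place of code of your own. Each camera call takes 0.05 s, during which the arm holds its last target. There are 200 camera calls.

### The job

The slide-staining carousel must be locked before it is loaded. Take the red-knobbed lock pin out of the white rack, carry it to the hole in the carousel's yellow lock block, lower it well into the hole before letting go, and leave it fully home, its flange flat on the block. Leave the blue and the black pin standing in the rack.

Things in the scene. Friction and masses are not known exactly. Their poses are not given: they have to be found in the camera images.
- red_pin_knob (a point): Centre of the red knob (upright cylinder, 32 mm across, 30 high; grip it here from above) of a loose lock pin, about 140 g, upright in the rack, its z axis up, this point 101 mm above the table. Below this point: steel flange 44 mm across, top at 25 mm, underside at 31 mm, then a shank 20 mm across, tapering over its last 40 mm to an 8 mm tip at 86 mm.
- lock_hole (a point): Centre of the hole's mouth in the flat top of the fixed yellow lock block (70 mm cube) on the round carousel. Vertical hole 25 mm across, 70 deep, mouth chamfered to 35. z is up; x points to the carousel's centre, 190 mm off. Carousel jars begin 95 mm from here, 105 mm above the table; its handle is 114 high. Pin home: knob centre 31 mm above this point.
- blue_pin_knob (a point): Centre of the knob of a pin like the red one but with a blue knob; it stays in the rack. The white rack is fixed, 250 x 70 mm, 70 high, with three holes 90 mm apart in a row, loose enough to draw a pin straight up; the shank stands 55 mm deep in it. Which pin stands in which hole varies.
- black_pin_knob (a point): Centre of the knob of a pin like the red one but with a black knob; it stays in the rack.
Mind the look-alikes: they are no part of the job. Leave any orange or purple look-alike of the part that bears red_pin_knob alone.

How it is judged:
On the way, in this order (a step that is already met when the one before it is completed fails the run):
1. the red pin is lifted clear of the rack (height (world z) of red_pin_knob above 0.158 m), for 0.1 s.
2. still held, the red pin's tip is at least 10 mm down the lock hole (z of red_pin_knob in the frame of lock_hole below 0.076 m and horizontal distance between red_pin_knob and lock_hole below 0.025 m and contact force between the fingers and red_pin above 0.5 N), for 0.05 s.
At the end, for the whole second after the job is handed in: The red pin stands at rest in the lock hole, released, upright within 10 degrees, its knob within 12 mm of the hole's axis and its flange within 6 mm of the block's top; the blue and black pins are within 30 mm of where they stood in the rack (horizontal distance between red_pin_knob and lock_hole below 0.012 m and z of red_pin_knob in the frame of lock_hole below 0.037 m and angle between red_pin_knob's own z axis and vertical below 0.17 rad and linear speed of red_pin below 0.03 m/s and distance of each of blue_pin_knob, black_pin_knob from where it was at the start of the episode below 0.03 m); the robot touches nothing.
It fails at once if the blue or the black pin is pulled out of the rack (distance of any of blue_pin_knob, black_pin_knob from where it was at the start of the episode above 0.04 m).
It also fails if it takes over 42 s, if anything falls off the work surface, if the arm or the gripper's body presses on something with over 40 N, if the wrist force passes 120 N, or if a joint passes its speed limit or range.

## Working session

There is one attempt and no reset: what is moved stays moved. The work goes in short steps, Python scripts to look and compute and a tool call to move; the robot and the scene stay as the last step left them, time stands still between calls to the robot, and variables do not carry over. Pictures are saved under pics/ and viewed, at most 10 in all, crops included, and the job is handed in when it is done.

Besides the shell and the picture viewer there is one more tool, called by a JSON object that holds its "fn" and its "kwargs", one argument or row to a line. servo_tool: Moves the arm, as the interface text tells. Its arguments: {"type":"object","properties":{"increments":{"type":"array","items":{"type":"array","items":{"type":"number"}}},"squeeze":{"type":"number"}},"required":["increments"]}

```bash
mkdir -p pics; cat > h.py <<'E'
import numpy as np, cv2
from rig import manip, optics, finder
def snap(n,f):
    im=optics.get_image(n); cv2.imwrite('pics/'+f,im[:,:,::-1]); return im
def KT(n):
    c=optics.get_calibration(n); f=210/np.tan(np.radians(c['fov_y'])/2)
    return f,c['cx'],c['cy'],np.array(c['world_to_cam'])
def ray(n,px):
    f,cx,cy,T=KT(n); R=T[:3,:3]; o=-R.T@T[:3,3]
    return o,R.T@np.array([(px[0]-cx)/f,(px[1]-cy)/f,1])
def atz(n,px,z):
    o,d=ray(n,px); return o+d*(z-o[2])/d[2]
def proj(n,p):
    f,cx,cy,T=KT(n); q=T[:3,:3]@np.array(p)+T[:3,3]; return np.array([cx+f*q[0]/q[2],cy+f*q[1]/q[2]])
E
python3 - <<'E'
from h import *
a=snap('scene','s1.png'); b=snap('top','t1.png')
for n in('scene','top'):
    o,_=ray(n,(0,0)); print(n,o.round(3),optics.get_calibration(n)['fov_y'])
    for l,z in(('red_pin_knob',.101),('blue_pin_knob',.101),('black_pin_knob',.101),('lock_hole',.07)):
        for d in finder.tip_of(l,n)[:5]: print(n,l,np.round(d['at'],1),round(d['p'],2),atz(n,d['at'],z).round(3))
print(manip.get_state()['position'],manip.get_state()['ee_rot'])
E
```

```text
scene [ 1.293 -0.28   0.783] 42.18373224763662
scene red_pin_knob [240.2 195.4] 0.94 [ 0.487 -0.076  0.101]
scene red_pin_knob [191.  227.8] 0.62 [ 0.546 -0.188  0.101]
scene red_pin_knob [248.8 227.9] 0.6 [ 0.583 -0.088  0.101]
scene red_pin_knob [128.1 245.6] 0.56 [ 0.553 -0.303  0.101]
scene blue_pin_knob [203.1 264.4] 0.77 [ 0.644 -0.189  0.101]
scene black_pin_knob [188.8 195.9] 0.95 [ 0.454 -0.171  0.101]
scene lock_hole [351.5 180.1] 0.8 [0.483 0.171 0.07 ]
top [ 0.482 -0.038  1.062] 49.16489487919793
top red_pin_knob [358.1 201.9] 0.87 [ 0.553 -0.18   0.101]
top red_pin_knob [310.5 195.7] 0.72 [ 0.565 -0.08   0.101]
top red_pin_knob [414.  214.9] 0.59 [ 0.528 -0.297  0.101]
top blue_pin_knob [363.  163.4] 0.85 [ 0.635 -0.19   0.101]
top black_pin_knob [356.9 245.8] 0.69 [ 0.462 -0.179  0.101]
top lock_hole [189.9 224.5] 0.94 [0.5   0.178 0.07 ]
[0.21479218 0.53337339 0.23929538] [4.53574601e-06 1.90242661e-01 9.81737098e-01 5.80109352e-06]
```

View pics/s1.png

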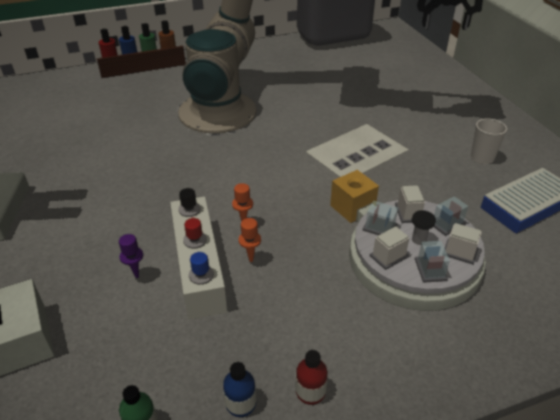

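View pics/t1.png

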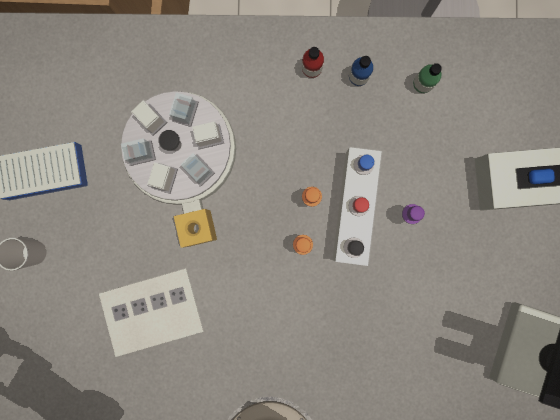

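Top view: the white rack holds blue (366,163), red (361,205) and black (356,248). Orange look-alikes stand outside it at (313,197) and (303,244), and a purple one at (414,214). The yellow block's hole is at about (194,229). In the scene view, red is at (193,230). The red-knobbed pin in the rack's middle hole fits the description; I'll confirm it in a crop and refine by colour.

```bash
cat >> h.py <<'E'
def cen(im,col,roi):
    c0,r0,c1,r1=roi; s=cv2.cvtColor(im[r0:r1,c0:c1],cv2.COLOR_RGB2HSV); h,S,v=cv2.split(s)
    m={'red':((h<6)|(h>170))&(S>150)&(v>60),'blue':(h>100)&(h<130)&(S>130)&(v>60),'black':(v<45),'yellow':(h>14)&(h<30)&(S>120)}[col]
    n,l,st,ce=cv2.connectedComponentsWithStats(m.astype(np.uint8)); k=1+st[1:,4].argmax()
    return ce[k]+[c0,r0],st[k]+np.array([c0,r0,0,0,0])
def tri(pa,pb):
    (o1,d1),(o2,d2)=ray('scene',pa),ray('top',pb)
    x=np.linalg.lstsq(np.c_[d1,-d2],o2-o1,rcond=None)[0]; a=o1+x[0]*d1;b=o2+x[1]*d2
    return (a+b)/2,np.linalg.norm(a-b)
E
python3 - <<'E'
from h import *
a=cv2.imread('pics/s1.png')[:,:,::-1].copy();b=cv2.imread('pics/t1.png')[:,:,::-1].copy()
for c,ra,rb in(('red',(180,215,207,245),(345,190,378,220)),('blue',(185,248,215,280),(350,148,380,178)),('black',(175,185,202,206),(342,232,370,260))):
    pa,sa=cen(a,c,ra);pb,sb=cen(b,c,rb);p,e=tri(pa,pb);print(c,pa.round(1),sa,pb.round(1),sb,p.round(3),round(e,4),atz('top',pb,.11).round(4),atz('scene',pa,.101).round(4))
pb,sb=cen(b,'yellow',(165,195,225,255));print('yel',pb,sb)
pa,sa=cen(a,'yellow',(320,160,390,225));print('yel s',pa,sa)
A=cv2.resize(a[170:290,120:400],None,fx=2.85,fy=2.85,interpolation=2)[:300]
L=cv2.resize(b[140:260,330:430],(400,480),interpolation=2);Rr=cv2.resize(b[200:260,165:225],(400,400),interpolation=2)
o=np.zeros((480,800,3),np.uint8);o[:,:400]=L;o[:400,400:]=Rr
cv2.imwrite('pics/c1.png',o[:,:,::-1])
c=cv2.resize(a[160:230,320:390],(560,560),interpolation=2);cv2.imwrite('pics/c2.png',c[:,:,::-1])
E
```

```text
red [192.3 227.8] [185 219  15  20 229] [358.9 202. ] [355 198  12  14  38] [ 0.552 -0.184  0.105] 0.005 [ 0.5526 -0.1805  0.11  ] [ 0.547  -0.1854  0.101 ]
blue [198.4 262.3] [191 253  16  21 261] [366.5 161.5] [360 155  14  14 153] [ 0.639 -0.196  0.104] 0.0008 [ 0.6374 -0.1953  0.11  ] [ 0.6361 -0.1952  0.101 ]Traceback (most recent call last):
  File "<stdin>", line 4, in <module>
  File "h.py", line 18, in cen
    n,l,st,ce=cv2.connectedComponentsWithStats(m.astype(np.uint8)); k=1+st[1:,4].argmax()
                                                                        ~~~~~~~~~~~~~~~^^
ValueError: attempt to get argmax of an empty sequence
```

```bash
python3 - <<'E'
from h import *
a=cv2.imread('pics/s1.png')[:,:,::-1].copy();b=cv2.imread('pics/t1.png')[:,:,::-1].copy()
pb,sb=cen(b,'yellow',(165,195,225,255));print('yel',pb,sb)
pa,sa=cen(a,'yellow',(320,160,390,225));print('yel s',pa,sa)
L=cv2.resize(b[140:260,330:430],(400,480),interpolation=2);Rr=cv2.resize(b[200:260,165:225],(400,400),interpolation=2)
o=np.zeros((480,800,3),np.uint8);o[:,:400]=L;o[:400,400:]=Rr
cv2.imwrite('pics/c1.png',o[:,:,::-1])
c=np.zeros((560,800,3),np.uint8);c[:400,:400]=cv2.resize(a[160:230,320:390],(400,400),interpolation=2);c[:,400:]=cv2.resize(a[185:283,165:235],(400,560),interpolation=2);cv2.imwrite('pics/c2.png',c[:,:,::-1])
E
```

```text
yel [194.59806508 227.51099384] [ 174  209   42   38 1137]
yel s [352.18637532 193.57069409] [ 331  170   47   52 1556]
```

View pics/c1.png

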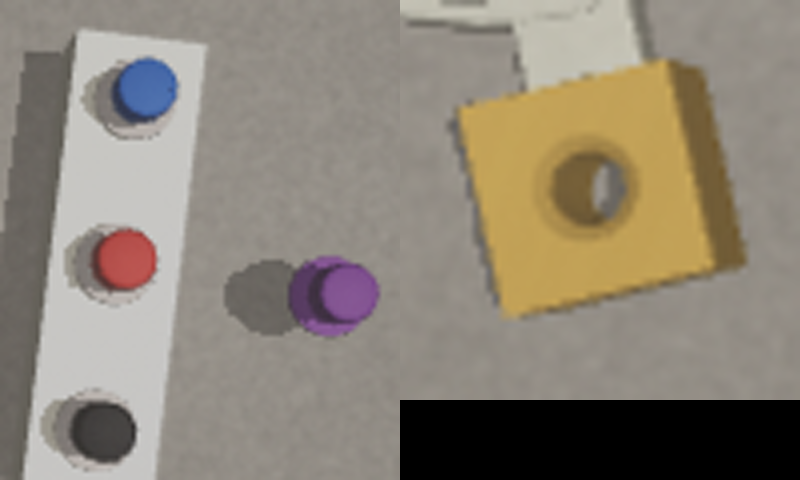

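View pics/c2.png

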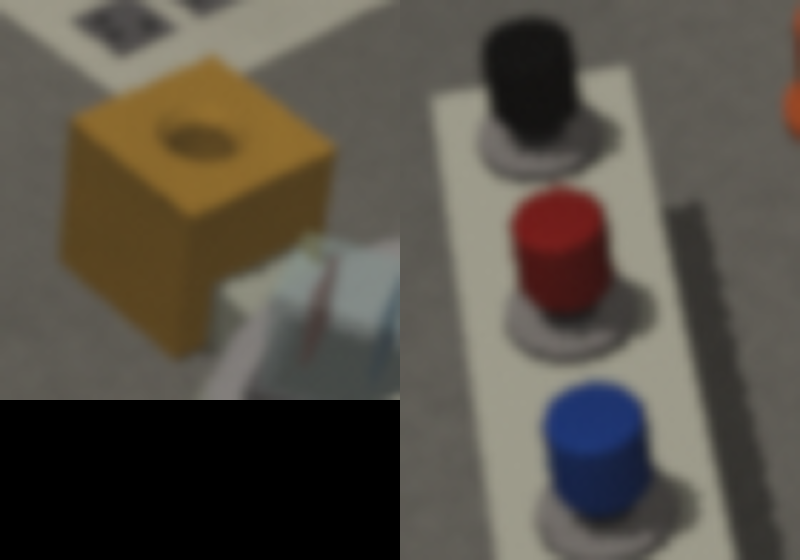

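```bash
python3 - <<'E'
from h import *
for n,pa,pb,z in(('red',(192.6,223.1),(361.4,204.4),.116),('blue',(198.9,258.6),(366.4,162.1),.116),('black',(187.2,191.5),(355.6,247.4),.116),('hole',(354.9,183.4),(192.7,227.7),.07)):
    p,e=tri(pa,pb);print(n,p.round(4),round(e,4),atz('top',pb,z).round(4),atz('scene',pa,z).round(4))
cs=[atz('top',(165+u/6.667-.4,200+v/6.667-.4),.07)[:2] for u,v in((58,108),(268,60),(315,268),(110,318))]
print(np.round(cs,3),[round(np.linalg.norm(cs[i]-cs[i-1]),4) for i in range(4)])
print(atz('top',(169,141),.114))
E
```

```text
red [ 0.5476 -0.1845  0.1131] 0.0016 [ 0.5472 -0.1848  0.116 ] [ 0.5512 -0.1841  0.116 ]
blue [ 0.6363 -0.1943  0.11  ] 0.0017 [ 0.6351 -0.1942  0.116 ] [ 0.6424 -0.1943  0.116 ]
black [ 0.4587 -0.1737  0.1164] 0.0005 [ 0.4586 -0.1739  0.116 ] [ 0.4583 -0.1734  0.116 ]
hole [0.4932 0.1734 0.0674] 0.0013 [0.4929 0.1722 0.07  ] [0.4962 0.1724 0.07  ]
[[0.518 0.215]
 [0.535 0.147]
 [0.468 0.13 ]
 [0.45  0.196]] [np.float64(0.0705), np.float64(0.0703), np.float64(0.0695), np.float64(0.0686)]
[0.67286235 0.21800997 0.114     ]
```

Triangulation agrees with the known heights (knob top 0.116, block top 0.07), the 90 mm pitch and the 70 mm cube. The crop confirms the red pin in the rack's middle hole at (361,204). Red is at about (0.548, -0.1845) and the hole at (0.494, 0.1725). I'll turn so the fingers close across the rack row, then go over.

{"fn": "servo_tool", "kwargs": {
  "increments": [
    [0, 0, 0, 0, 0, -7.7, -1],
    [0, 0, 0, 0, 0, -7.7, -1],
    [0, 0, 0, 0, 0, 0, -1],
    [-2, -3.3, 0.2, 0, 0, 0, -1],
    [-2, -3.3, 0.2, 0, 0, 0, -1]
  ],
  "squeeze": 50
}}

```text
clock: 1.0
position: [0.2471, 0.4631, 0.2351]
ee_rot: [0.0, 0.057, 0.998, 0.0]
contact_force: [0.7, -0.6, 0.3]
width: 0.0853
gripper_force: 0.0
```

{"fn": "servo_tool", "kwargs": {
  "increments": [
    [-2.2, -3.6, 0.2, 0, 0, 0, -1],
    [-2.2, -3.6, 0.2, 0, 0, 0, -1],
    [-2.2, -3.6, 0.2, 0, 0, 0, -1],
    [-2.2, -3.6, 0.2, 0, 0, 0, -1],
    [-2.2, -3.6, 0.2, 0, 0, 0, -1]
  ]
}}

```text
clock: 1.5
position: [0.3363, 0.2705, 0.2255]
ee_rot: [0.0, 0.058, 0.998, 0.0]
contact_force: [0.8, 0.1, -0.6]
width: 0.0855
gripper_force: 0.0
```

{"fn": "servo_tool", "kwargs": {
  "increments": [
    [-2.2, -3.6, 0.2, 0, 0, 0, -1],
    [-2.2, -3.6, 0.2, 0, 0, 0, -1],
    [-2.2, -3.6, 0.2, 0, 0, 0, -1],
    [-2.2, -3.6, 0.2, 0, 0, 0, -1],
    [-2.2, -3.6, 0.2, 0, 0, 0, -1]
  ]
}}

```text
clock: 2.0
position: [0.4252, 0.0789, 0.2156]
ee_rot: [0.001, 0.059, 0.998, 0.0]
contact_force: [1.9, 0.5, 0.5]
width: 0.0853
gripper_force: 0.0
```

{"fn": "servo_tool", "kwargs": {
  "increments": [
    [-2.2, -3.6, 0.2, 0, 0, 0, -1],
    [-2.2, -3.6, 0.2, 0, 0, 0, -1],
    [-2.2, -3.6, 0.2, 0, 0, 0, -1],
    [0, 0, 0, 0, 0, 0, -1],
    [0, 0, 0, 0, 0, 0, -1]
  ]
}}

```text
clock: 2.5
position: [0.4779, -0.0349, 0.209]
ee_rot: [-0.0, 0.059, 0.998, 0.0]
contact_force: [-1.5, 0.1, -0.3]
width: 0.0855
gripper_force: 0.0
```

{"fn": "servo_tool", "kwargs": {
  "increments": [
    [-2.2, -3.5, 0, 0, 0, 0, -1],
    [-2.2, -3.5, 0, 0, 0, 0, -1],
    [-2.2, -3.5, 0, 0, 0, 0, -1],
    [-2.1, -3.5, 0, 0, 0, 0, -1],
    [0, 0, 0, 0, 0, 0, -1]
  ]
}}

```text
clock: 3.0
position: [0.5506, -0.1862, 0.2091]
ee_rot: [0.001, 0.059, 0.998, -0.001]
contact_force: [-0.4, 1.2, 0.3]
width: 0.0854
gripper_force: 0.0
```

```bash
python3 - <<'E'
from h import *
s=manip.get_state();print(s['position'],s['ee_rot'],s['qpos'])
a=snap('scene','s2.png');b=snap('top','t2.png')
try: print(cen(a,'red',(180,215,207,245)))
except Exception as e: print(e)
for n in('scene','top'):print(proj(n,s['position']))
o=np.zeros((500,800,3),np.uint8);o[:,:400]=cv2.resize(a[140:290,130:250],(400,500));o[:,400:]=cv2.resize(b[130:280,300:420],(400,500));cv2.imwrite('pics/c3.png',o[:,:,::-1])
E
```

```text
[ 0.55055552 -0.18615178  0.20910845] [ 0.00106084  0.05862053  0.99827911 -0.00115006] [-4.44925485e-01  3.01793381e-01  1.54388746e+00 -1.38437872e-03
  1.29308017e+00 -1.89803570e+00]
(array([192.84188034, 228.78205128]), array([186, 219,  15,  20, 234]))
[185.28221717 182.76565908]
[369.97873523 199.34394821]
```

View pics/c3.png

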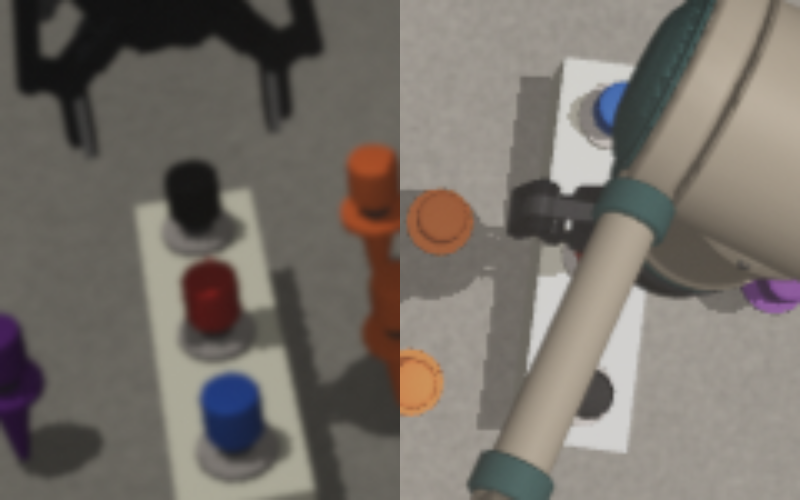

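Crop: the open fingers straddle the red knob (210,300) symmetrically, with their midpoint where the TCP projects. Blue and black are clear on either side along the row. Descend and grip.

{"fn": "servo_tool", "kwargs": {
  "increments": [
    [0.2, 0.1, 3, 0, 0, 0, -1],
    [0, 0, 3, 0, 0, 0, -1],
    [0, 0, 3, 0, 0, 0, -1],
    [0, 0, 2, 0, 0, 0, -1],
    [0, 0, 1, 0, 0, 0, -1]
  ]
}}

```text
clock: 3.6
position: [0.5446, -0.1789, 0.0877]
ee_rot: [-0.002, 0.056, 0.998, 0.001]
contact_force: [-0.8, -0.5, -1.7]
width: 0.0857
gripper_force: 0.0
```

{"fn": "servo_tool", "kwargs": {
  "increments": [
    [0, 0, 0, 0, 0, 0, -1],
    [0, 0, 0, 0, 0, 0, 0],
    [0, 0, 0, 0, 0, 0, 1],
    [0, 0, 0, 0, 0, 0, 1],
    [0, 0, 0, 0, 0, 0, 1]
  ]
}}

```text
clock: 4.1
position: [0.5472, -0.1824, 0.0905]
ee_rot: [0.001, 0.057, 0.998, -0.0]
contact_force: [1.3, -1.3, -0.8]
width: 0.0307
gripper_force: 49.5
```

{"fn": "servo_tool", "kwargs": {
  "increments": [
    [0, 0, 0, 0, 0, 0, 1],
    [0, 0, 0, 0, 0, 0, 1],
    [0, 0, 0, 0, 0, 0, 1],
    [0, 0, 0, 0, 0, 0, 1],
    [0, 0, 0, 0, 0, 0, 1]
  ]
}}

```text
clock: 4.6
position: [0.5473, -0.1824, 0.0905]
ee_rot: [0.001, 0.057, 0.998, -0.0]
contact_force: [-0.5, 0.3, 5.9]
width: 0.0309
gripper_force: 49.4
```

Gripped (width 31 mm, 49 N). Draw straight up.

{"fn": "servo_tool", "kwargs": {
  "increments": [
    [0, 0, -1, 0, 0, 0, 1],
    [0, 0, -2, 0, 0, 0, 1],
    [0, 0, -3, 0, 0, 0, 1],
    [0, 0, -4, 0, 0, 0, 1],
    [0, 0, -3, 0, 0, 0, 1]
  ]
}}

```text
clock: 5.1
position: [0.5466, -0.182, 0.2214]
ee_rot: [0.0, 0.057, 0.998, -0.0]
contact_force: [0.7, -0.5, -2.2]
width: 0.0308
gripper_force: 49.6
```

{"fn": "servo_tool", "kwargs": {
  "increments": [
    [0, 0, -1, 0, 0, 0, 1],
    [0, 0, 0, 0, 0, 0, 1],
    [0, 0, 0, 0, 0, 0, 1],
    [0, 0, 0, 0, 0, 0, 1],
    [0, 0, 0, 0, 0, 0, 1]
  ]
}}

```text
clock: 5.6
position: [0.5458, -0.1816, 0.2274]
ee_rot: [-0.002, 0.057, 0.998, 0.001]
contact_force: [0.4, -1.0, -1.8]
width: 0.0306
gripper_force: 49.6
```

```bash
python3 - <<'E'
from h import *
s=manip.get_state();print(s['position'],s['ee_rot'],s['width'],s['contact_force'])
a=snap('scene','s3.png');p=proj('scene',s['position']+[0,0,.011]);print(p)
c,r=int(p[0]),int(p[1])
cv2.imwrite('pics/c4.png',cv2.resize(a[r-60:r+80,c-70:c+70],(560,560),interpolation=2)[:,:,::-1]);print(c-70,r-60)
E
```

```text
[ 0.545758   -0.18162123  0.2273937 ] [-1.65125011e-03  5.69950870e-02  9.98372836e-01  7.16493904e-04] 0.030590845995730025 [ 0.4341603  -1.01412084 -1.79950104]
[185.22832721 166.76409182]
115 106
```

View pics/c4.png

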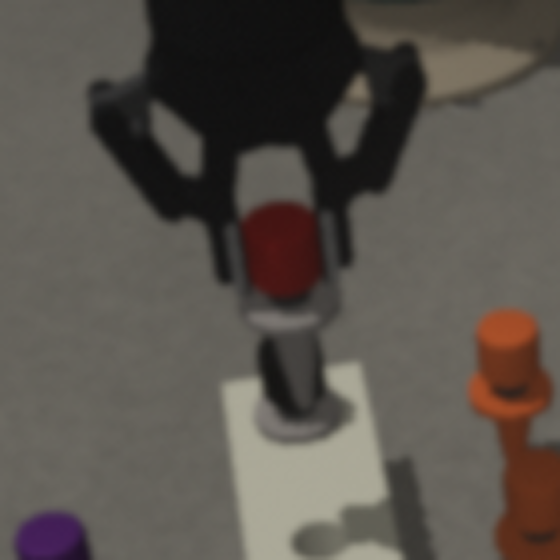

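Crop: the red pin hangs upright in the fingers, clear of the rack; the black pin is behind it. Carry it to the hole.

{"fn": "servo_tool", "kwargs": {
  "increments": [
    [0.5, 2, 0, 0, 0, 0, 1],
    [1, 3.8, 0, 0, 0, 0, 1],
    [1, 3.8, 0, 0, 0, 0, 1],
    [1, 3.8, 0, 0, 0, 0, 1],
    [1, 3.8, 0, 0, 0, 0, 1]
  ]
}}

```text
clock: 6.15
position: [0.5208, -0.0046, 0.2286]
ee_rot: [-0.0, 0.057, 0.998, 0.0]
contact_force: [-0.2, -0.4, -0.8]
width: 0.0308
gripper_force: 49.8
```

{"fn": "servo_tool", "kwargs": {
  "increments": [
    [1, 3.8, 0, 0, 0, 0, 1],
    [1, 3.8, 0, 0, 0, 0, 1],
    [1, 3.8, 0, 0, 0, 0, 1],
    [1, 3.8, 0, 0, 0, 0, 1],
    [0.6, 2, 0, 0, 0, 0, 1]
  ]
}}

```text
clock: 6.65
position: [0.4943, 0.173, 0.2288]
ee_rot: [-0.001, 0.056, 0.998, 0.001]
contact_force: [1.1, 0.0, -2.4]
width: 0.0311
gripper_force: 49.9
```

{"fn": "servo_tool", "kwargs": {
  "increments": [
    [0, 0, 1, 0, 0, 0, 1],
    [0, 0, 1, 0, 0, 0, 1],
    [0, 0, 0, 0, 0, 0, 1],
    [0, 0, 0, 0, 0, 0, 1],
    [0, 0, 0, 0, 0, 0, 1]
  ]
}}

```text
clock: 7.15
position: [0.4957, 0.1692, 0.2094]
ee_rot: [0.0, 0.058, 0.998, -0.0]
contact_force: [0.0, 0.3, -1.1]
width: 0.0307
gripper_force: 50.0
```

```bash
python3 - <<'E'
from h import *
s=manip.get_state();print(s['position'],s['ee_rot'],s['width'])
a=snap('scene','s4.png');b=snap('top','t4.png')
p=s['position']+[0,0,.011]
print('knob',proj('scene',p),'tip',proj('scene',p-[0,0,.086]),'hole',proj('scene',(.494,.1725,.07)))
try:print(cen(a,'red',(300,100,400,200)))
except Exception as e:print(e)
o=np.zeros((560,800,3),np.uint8);o[:,:400]=cv2.resize(a[100:240,310:410],(400,560),interpolation=2);o[:400,400:]=cv2.resize(b[180:280,150:250],(400,400));cv2.imwrite('pics/c5.png',o[:,:,::-1])
E
```

```text
[0.49571178 0.1692264  0.20935593] [ 1.26364710e-04  5.77497623e-02  9.98331081e-01 -4.08932841e-05] 0.03068393305004178
knob [360.03255076 122.25577527] tip [356.11935192 158.68967709] hole [354.49544529 182.79039122]
(array([360.9119171 , 122.98445596]), array([355, 114,  13,  19, 193]))
```

View pics/c5.png

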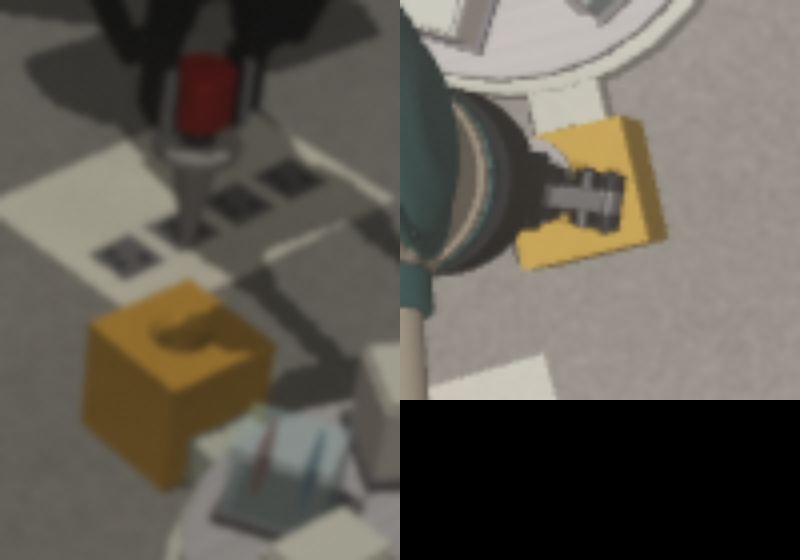

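Crop: the pin is upright in the fingers with its tip at about (357,161), right above the hole at (355,183). Trim by a few mm and lower to the mouth.

{"fn": "servo_tool", "kwargs": {
  "increments": [
    [0.2, 0.3, 2, 0, 0, 0, 1],
    [0, 0, 2, 0, 0, 0, 1],
    [0, 0, 2, 0, 0, 0, 1],
    [0, 0, 1, 0, 0, 0, 1],
    [0, 0, 0, 0, 0, 0, 1]
  ]
}}

```text
clock: 7.75
position: [0.4929, 0.173, 0.1383]
ee_rot: [-0.001, 0.057, 0.998, -0.0]
contact_force: [-0.5, 0.1, -1.5]
width: 0.031
gripper_force: 50.0
```

{"fn": "servo_tool", "kwargs": {
  "increments": [
    [0, 0, 0.7, 0, 0, 0, 1],
    [0, 0, 0.7, 0, 0, 0, 1],
    [0, 0, 0.6, 0, 0, 0, 1],
    [0, 0, 0, 0, 0, 0, 1],
    [0, 0, 0, 0, 0, 0, 1]
  ]
}}

```text
clock: 8.25
position: [0.4937, 0.1734, 0.1193]
ee_rot: [-0.0, 0.057, 0.998, 0.0]
contact_force: [0.1, 0.0, -2.0]
width: 0.0308
gripper_force: 50.0
```

No side force with the tip about 26 mm in; carry on gently.

{"fn": "servo_tool", "kwargs": {
  "increments": [
    [0, 0, 0.5, 0, 0, 0, 1],
    [0, 0, 0.5, 0, 0, 0, 1],
    [0, 0, 0.3, 0, 0, 0, 1],
    [0, 0, 0, 0, 0, 0, 1],
    [0, 0, 0, 0, 0, 0, 1]
  ]
}}

```text
clock: 8.75
position: [0.4936, 0.1734, 0.1062]
ee_rot: [-0.0, 0.057, 0.998, -0.0]
contact_force: [-0.3, -0.5, -1.6]
width: 0.0305
gripper_force: 50.0
```

{"fn": "servo_tool", "kwargs": {
  "increments": [
    [0, 0, 0.4, 0, 0, 0, 1],
    [0, 0, 0.4, 0, 0, 0, 1],
    [0, 0, 0.2, 0, 0, 0, 1],
    [0, 0, 0, 0, 0, 0, 1],
    [0, 0, 0, 0, 0, 0, 1]
  ]
}}

```text
clock: 9.25
position: [0.4936, 0.1734, 0.0962]
ee_rot: [-0.0, 0.057, 0.998, 0.0]
contact_force: [-0.4, 0.5, -1.5]
width: 0.0303
gripper_force: 50.0
```

{"fn": "servo_tool", "kwargs": {
  "increments": [
    [0, 0, 0.2, 0, 0, 0, 1],
    [0, 0, 0.2, 0, 0, 0, 1],
    [0, 0, 0, 0, 0, 0, 1],
    [0, 0, 0, 0, 0, 0, 0.3],
    [0, 0, 0, 0, 0, 0, -0.3]
  ]
}}

```text
clock: 9.75
position: [0.4939, 0.1734, 0.0925]
ee_rot: [0.0, 0.057, 0.998, 0.0]
contact_force: [0.3, -0.6, -0.3]
width: 0.0441
gripper_force: 0.0
```

{"fn": "servo_tool", "kwargs": {
  "increments": [
    [0, 0, 0, 0, 0, 0, -1],
    [0, 0, 0, 0, 0, 0, -1],
    [0, 0, 0, 0, 0, 0, -1],
    [0, 0, 0, 0, 0, 0, -1],
    [0, 0, -0.5, 0, 0, 0, -1]
  ]
}}

```text
clock: 10.25
position: [0.4931, 0.1732, 0.097]
ee_rot: [-0.001, 0.057, 0.998, -0.0]
contact_force: [-0.3, 0.6, -0.1]
width: 0.0854
gripper_force: 0.0
```

{"fn": "servo_tool", "kwargs": {
  "increments": [
    [0, 0, -2, 0, 0, 0, -1],
    [0, 0, -3, 0, 0, 0, -1],
    [0, 0, -4, 0, 0, 0, -1],
    [0, 0, -4, 0, 0, 0, -1],
    [0, 0, 0, 0, 0, 0, -1]
  ]
}}

```text
clock: 10.75
position: [0.4972, 0.1741, 0.2336]
ee_rot: [0.006, 0.057, 0.998, 0.002]
contact_force: [0.1, 0.1, 0.1]
width: 0.0856
gripper_force: 0.0
```

```bash
python3 - <<'E'
from h import *
a=snap('scene','s5.png')
print(cen(a,'red',(335,150,375,200)),'expect top',proj('scene',(.494,.1725,.116)),'knob',proj('scene',(.494,.1725,.101)))
o=np.zeros((560,800,3),np.uint8);o[:,:400]=cv2.resize(a[120:260,310:410],(400,560),interpolation=2);o[:,400:]=cv2.resize(a[170:310,130:230],(400,560),interpolation=2);cv2.imwrite('pics/c6.png',o[:,:,::-1])
E
```

```text
(array([356.25698324, 171.87709497]), array([350, 164,  13,  17, 179])) expect top [356.41163575 165.19363273] knob [355.77545314 171.03582435]
```

View pics/c6.png

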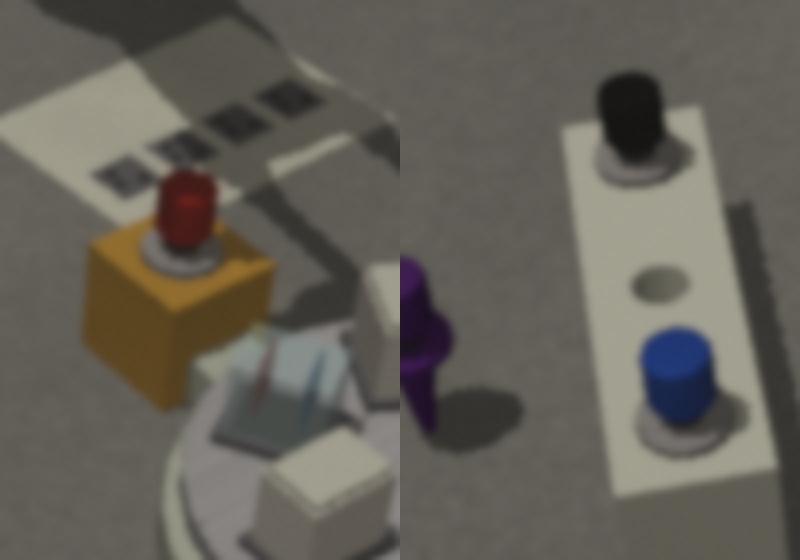

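The red pin stands upright in the block with its flange flat. Its knob centroid is at (356.3,171.9) against (355.8,171.0) expected. Blue and black stand in the rack as before, and the gripper is clear.

```bash
python3 -c "
from rig import manip; print(manip.sign_off())"
```

```text
the job is handed in; nothing more can be done
None
```

The red pin is in the lock hole with its flange flat on the block, the blue and black pins still stand in the rack, and the job was handed in at about 11 s; sign-off gave no verdict.

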